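# Fit a new button cell in the kitchen scale

### The arm

A 6-joint arm with a two-finger parallel gripper is mounted at the origin on a cart in front of the work surface, level with it; the furniture and walls round the work are solid. World frame = base frame: x ahead of the robot, y to its left, z up, the work surface at z = 0. Lengths are in m, angles in degrees, forces in N, time in s.
With the tool pointing down it reaches from about 0.35 to 0.875 m from the base axis. Payload 4.2 kg.
Tool frame: the origin (TCP) lies at the very end of the fingers, on their centre line; the grasp point (between the pads) lies 19 mm behind it; z points along the fingers, y is the line along which they close (so a half turn about z gives the same grasp; the last joint's range is limited). The gripper opens to 85 mm and grips with 20 to 120 N. Pads are 22 mm wide; open, the fingers measure 114 mm over their backs; the gripper's body (76 mm by 85 mm) begins 54 mm behind the grasp point. The pads swing forward as they close: fully open they stand 13 mm farther back than shut.
Start: joints at [-60.871, 22.042, 0.453, 0, -68.411, -14.817], TCP at [0.155, -0.606, 0.231] pointing down, gripper open.
Joint ranges: [-179.83, 179.83], [-69.29, 118.12], [-61.27, 80.66], [-181.25, 117.63], [-171.15, -9.14], [-177.46, 177.46]. Speed limits (degrees/s): [159.86, 159.86, 180, 180, 180, 180].

### API

Orientations are given as [roll, pitch, yaw] about the fixed x, y, z axes, in that order (R = Rz(yaw) Ry(pitch) Rx(roll)).
In Python, from plant import manip gives the robot as it stands. The module is installed in compiled form; this text tells all that it offers.
- The arm moves only by the tool step_arm, never from a script. Its arguments are lists of equal length, an entry for each row: "hand": the finger opening in m, from 0 to 0.0854; "translation": the shift along the tool's x, y, z in m, a list of three; "spin": the turn about the tool's z in degrees. In form: {"hand": [hand, ...], "translation": [[tx, ty, tz], ...], "spin": [spin, ...]}. A call has exactly 10 rows; each row shifts and turns the commanded pose from where the row before left it, along the tool's axes as they then stand; what a row does not reach is not made up. A row lasts 1/12 s, in which the tool goes at most 41.7 mm and 7.16 degrees, less where a joint would pass 70% of its speed; a pose out of reach is approached as far as the arm can. A call is refused whole if a number of a shift passes 0.0417 or a number of a turn 7.16, either way. A call with a gripper value outside its range is refused whole. The fingers move at their own pace and stop on an object; the grip force is fixed at half the most. Time passes only in rows, so rows that do not move let the fingers close, or fill a call up. It gives the time, the measured TCP pose, the force, the opening and the grip force at its end, in the units of the state.
- manip.sense(): the state, without advancing time (a new reading comes with each control period).
- manip.capture(name): name is "side" or "top"; returns a dict with "color" (384x512x3 uint8, red, green, blue), "K" (3x3 intrinsics, pixels), "extrinsics" (4x4, takes a point from world to camera coordinates). Camera axes: x right, y down, z forward; pixel columns grow to the right and rows downward; lengths in m; the calibration is good to about 2 mm. A picture is of the moment at which its call begins. There is no depth.
- manip.sign_off(): hands the job in; it is judged then, once.
The state is a dict: "t": time; "qpos": joint angles; "joint_velocities": joint speeds; "joint_efforts": joint torques, N m; "position": TCP position; "eef_rot": TCP orientation; "ft_force": force on the tool from outside, world axes, zero at the start; "torque": the same for the moment, N m; "opening": opening from 0.0 (shut) to 1.0 (fully open); "grip_force": force on a finger pad.
Only numpy, scipy, OpenCV 4.12 (cv2) and the standard library are available. Lean on these libraries where they do the work, as an engineer would, in place of code of your own. Each camera call takes 0.05 s, during which the arm holds its last target. There are 200 camera calls.

### The job

The kitchen scale lies face down on the worktop with its battery cover slid open and a new button cell lying on the white battery plate. With a light fingertip slide the cell flat across the plate, without picking it up, until it drops into the round pocket, press it fully home, then slide the cover shut over it as far as it goes. Be gentle throughout: do not squeeze the cell or push hard on it, the plate or the cover, and leave the other things on the worktop where they stand.

Things in the scene. Friction and masses are not known exactly. Their poses are not given: they have to be found in the camera images.
- scale: Kitchen scale, fixed, lying face down: steel platform 180 x 240 mm below, grey base shell (top 20 mm up) with four black feet to 30 mm. Origin: its middle at worktop height; z up, y along its long side. The white battery plate on the shell is screwed through oversize holes, so its place differs from scale to scale by up to 5 mm in x and 10 mm in y, and its turn by 2 degrees.
- plate_about (a point): Point of the scale at the mean place of the middle of the white battery plate's top (95 x 164 mm, 27 mm above the worktop). The plate floats on foam rubber: pressed, it sinks about 1 mm per 3 N, to a stop at 3.5 mm, and comes back. Screw heads near its corners stand 3.5 mm above it.
- search_corner (a point): Point of the scale from which to search: the pocket's middle lies anywhere 0 to 10 mm to +x and 0 to 20 mm to -y of it (scale axes); find it by feel or sight. Pocket: round, 26.5 mm wide, 4 mm deep. A sprung brass contact on its -y wall holds the cell tilted at first: about 5 N from above puts it home. Ribs 2.5 mm high guide the cover on both sides, to a bar as high 54 mm to -y.
- rib_nearest (a point): Point of the scale at the foot of the long guide rib's inner face if the plate sat nearest; really 0 to 10 mm farther to +x. The rib, 2.5 mm high, 3 wide, runs along y from 80 mm to +y to 56 mm to -y of the pocket's middle, its inner face 12.9 mm to +x of that middle: a cell slid along it towards -y drops into the pocket.
- cell: New button cell: steel disc 24.5 mm wide, 7.7 mm thick, 12 g; origin in the middle of its underside. Starts flat on the plate, 34 to 50 mm to +y and 14 to 28 mm to -x of the pocket's middle. It slides easily (friction 0.25): a fingertip on top with 3 to 6 N drags it. Home, its underside is 23 mm above the worktop. Not to be lifted over 6 mm off the plate.
- cover (a joint): Opening of the grey sliding cover, m: 0 shut (middle over the pocket's middle, at its stop), 0.034 fully open to -y of the scale; starts 0.030 to 0.034. Cover 40 mm (x) by 32 mm (y), roof 5 to 7 mm above the plate: passes the cell only when that is home. Thumb bar on it 30 mm wide, to 12.5 mm above the plate, rear face 15 mm to -y of its middle. Slides at 1.2 N; push to +y, under 25 N.
- mug_1: Blue and white mug, 102 mm high, to the left; a bystander, loose. Origin under its middle.
- tin_1: Food tin, 75 mm wide and 58 mm high, to the right; a bystander, loose. Origin under its middle.
- mill_2: Small shaker with a grey cap, 44 mm wide and 90 mm high, at the back; a bystander, loose. Origin under its middle.

How it is judged (in metres and radians):
On the way:
1. the cell lies flat and fully home in the pocket, let go of, with the cover still open (z of cell in the frame of scale below 0.024 m and x of cell in the frame of scale between 0.003 and 0.017 m and y of cell in the frame of scale between -0.022 and 0.002 m and angle between cell's own z axis and vertical below 0.07 rad and value of joint cover above 0.02 m and contact force between the fingers and cell below 0.5 N), for 0.2 s.
At the end, for the whole second after the job is handed in: the cell lies flat (within 4 degrees) and fully home in its pocket (underside within 1 mm of its floor), at rest, and the cover is shut to within 2 mm of its stop (z of cell in the frame of scale below 0.024 m and x of cell in the frame of scale between 0.003 and 0.017 m and y of cell in the frame of scale between -0.022 and 0.002 m and angle between cell's own z axis and vertical below 0.07 rad and value of joint cover below 0.002 m and linear speed of cell below 0.01 m/s); the robot touches nothing.
It fails at once if the cell is lifted more than 6 mm off the plate (z of cell in the frame of scale above 0.033 m).
It fails at once if the fingers press on anything, or squeeze the cell, with more than 25 N (contact force between the fingers and anything else above 25 N).
It fails at once if the mug, the tin or the shaker is moved more than 20 mm (distance of any of mug_1, tin_1, mill_2 from where it was at the start of the episode above 0.02 m).
It also fails if it takes over 48 s, if anything falls off the work surface, if the arm or the gripper's body presses on something with over 40 N, if the wrist force passes 120 N, or if a joint passes its speed limit or range.

## Working session

There is one attempt and no reset: what is moved stays moved. The work goes in short steps, Python scripts to look and compute and a tool call to move; the robot and the scene stay as the last step left them, time stands still between calls to the robot, and variables do not carry over. Pictures are saved under pics/ and viewed, at most 10 in all, crops included, and the job is handed in when it is done.

Besides the shell and the picture viewer there is one more tool, called after "Request:" as name([rows], argument=value, ...), one row to a line, values as JSON. step_arm: Moves the arm, as the interface text tells. Its arguments: {"type":"object","properties":{"hand":{"type":"array","items":{"type":"number"}},"translation":{"type":"array","items":{"type":"array","items":{"type":"number"}}},"spin":{"type":"array","items":{"type":"number"}}},"required":["hand","translation","spin"]}

```bash
mkdir -p pics
python3 - <<'E'
from plant import manip
import cv2,numpy as np
for n in("top","side"):
    c=manip.capture(n); cv2.imwrite(f"pics/{n}0.png",c["color"][:,:,::-1]); np.savez(f"{n}.npz",**c)
    print(n,c["K"].round(1).tolist(),c["extrinsics"].round(4).tolist())
s=manip.sense(); print({k:np.round(v,3).tolist() for k,v in s.items()})
E
```

```text
top [[421.0, 0.0, 252.5], [0.0, 421.0, 188.9], [0.0, 0.0, 1.0]] [[0.0078, -0.9999, -0.015, 0.0184], [-0.9984, -0.0069, -0.0552, 0.6481], [0.0551, 0.0154, -0.9984, 1.1548], [0.0, 0.0, 0.0, 1.0]]
side [[402.4, 0.0, 252.4], [0.0, 402.4, 195.5], [0.0, 0.0, 1.0]] [[-0.8951, -0.4453, 0.0238, 0.5844], [-0.2716, 0.5021, -0.821, 0.2044], [0.3537, -0.7413, -0.5704, 1.0546], [0.0, 0.0, 0.0, 1.0]]
{'t': 0.1, 'qpos': [-60.871, 22.087, 0.388, -0.024, -68.412, -14.816], 'joint_velocities': [-0.056, -0.055, 0.283, 0.094, -0.06, -0.003], 'joint_efforts': [-0.001, -39.332, 18.893, 4.198, -0.003, 0.0], 'position': [0.154, -0.605, 0.23], 'eef_rot': [179.887, -0.007, -165.696], 'ft_force': [0.249, 0.254, -0.754], 'torque': [0.032, 0.058, 0.009], 'grip_force': 0.0, 'opening': 1.0}
```

View pics/top0.png

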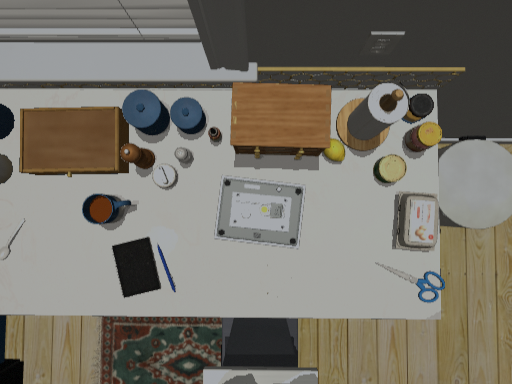

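View pics/side0.png

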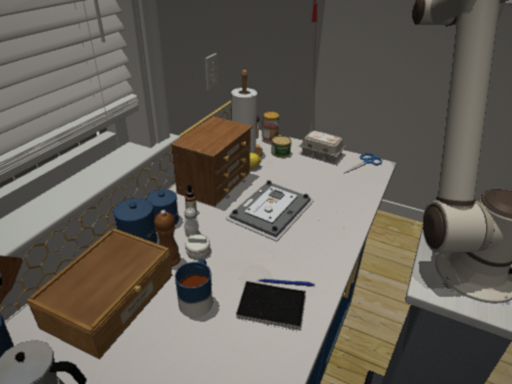

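The top view shows the scale around (260,211) with its long side along the world y axis. The side view shows it around (272,208). I'll crop both and enlarge them.

Run:
```python
import cv2,numpy as np
a=np.load("top.npz")["color"][:,:,::-1]; b=np.load("side.npz")["color"][:,:,::-1]
A=cv2.resize(a[172:250,210:310],None,fx=8,fy=7.69,interpolation=cv2.INTER_CUBIC)
A=cv2.resize(a[175:250,210:310],(800,600),interpolation=cv2.INTER_CUBIC)
B=cv2.resize(b[175:247,222:318],(800,600),interpolation=cv2.INTER_CUBIC)
cv2.imwrite("pics/ta.png",A);cv2.imwrite("pics/sb.png",B)
```

```text
(no output)
```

View pics/ta.png

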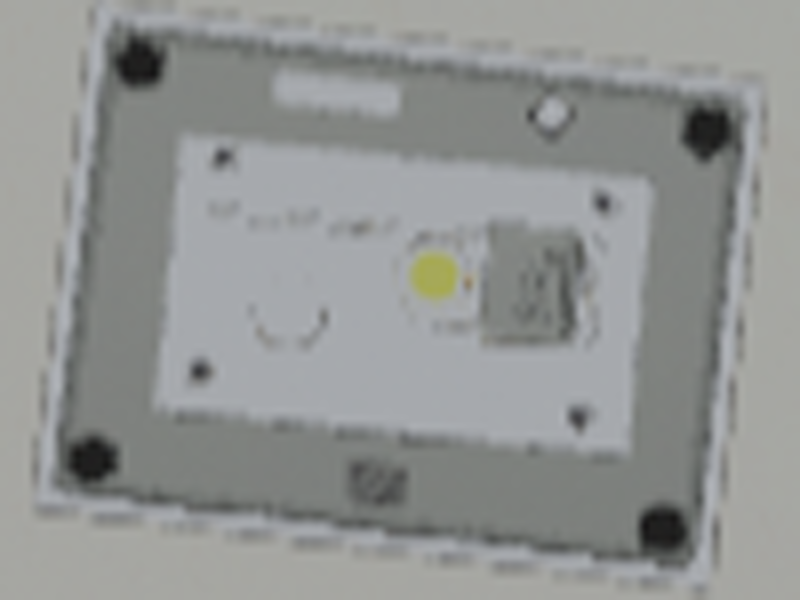

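View pics/sb.png

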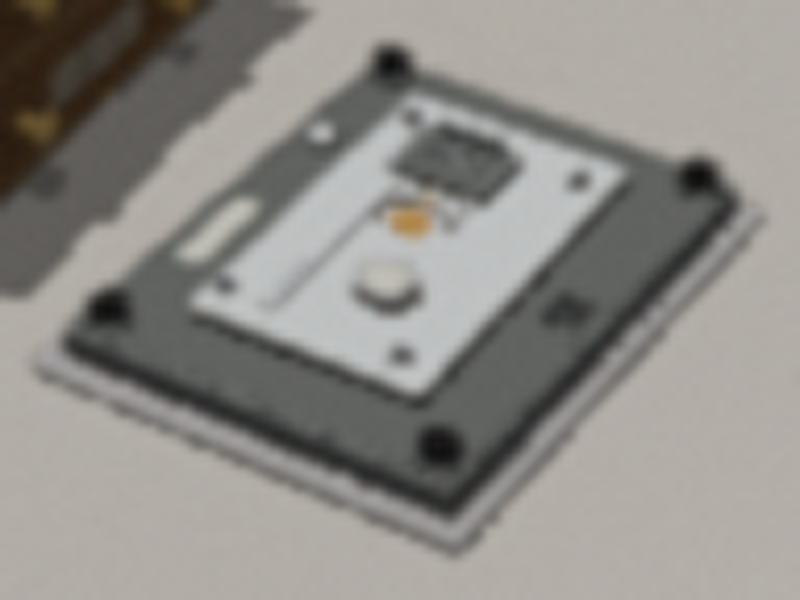

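The top crop shows the yellow pocket spot at (435,276), the cell at (288,312), the cover at (528,283), the rib dots along y≈215-230 and the feet at the corners. The side crop shows the cell top at (388,278) and the orange pocket spot at (410,220). Next I'll triangulate these.

```bash
cat > h.py <<'E'
import cv2,numpy as np
D={n:dict(np.load(n+".npz")) for n in("top","side")}
def uv(n,p):  # crop px -> image px
    return (np.array(p)+.5)/ (8 if n=="top" else 800/96) -.5 + ((210,175) if n=="top" else (222,175))
def P(n): return D[n]["K"]@D[n]["extrinsics"][:3]
def tri(a,b):
    X=cv2.triangulatePoints(P("top"),P("side"),np.float64(a).reshape(2,1),np.float64(b).reshape(2,1)).ravel(); return X[:3]/X[3]
def plane(n,p,z):
    M=P(n); H=np.c_[M[:,:2],M[:,2]*z+M[:,3]]; w=np.linalg.solve(H,[*p,1]); return np.r_[w[:2]/w[2],z]
def blobs(n,m,amin,amax):
    k,l,s,c=cv2.connectedComponentsWithStats(m.astype(np.uint8)); 
    return [c[i] for i in range(1,k) if amin<=s[i,4]<=amax]
E
python3 - <<'E'
from h import *
np.set_printoptions(precision=4,suppress=True)
Z={}
for n,(x0,y0,x1,y1) in {"top":(213,175,308,249),"side":(226,177,312,236)}.items():
    im=D[n]["color"].astype(int); m=np.zeros(im.shape[:2],bool); m[y0:y1,x0:x1]=1
    Z[n,"y"]=blobs(n,m&(im[...,0]-im[...,2]>40),6,80)
    Z[n,"f"]=blobs(n,m&(im.max(2)<55),6,80)
    print(n,Z[n,"y"],Z[n,"f"])
T=[(138,62),(707,130),(663,527),(93,458)]; S=[(108,305),(391,60),(700,176),(438,446)]
# refine feet with nearest blob
def near(n,p):
    q=uv(n,p); L=Z[n,"f"]; b=min(L,key=lambda c:np.hypot(*(c-q))) if L else q
    return b if np.hypot(*(b-q))<2 else q
F=[tri(near("top",a),near("side",b)) for a,b in zip(T,S)]
Fp=[plane("top",near("top",a),.03) for a in T]; Fs=[plane("side",near("side",b),.03) for b in S]
print(np.array(F),np.array(Fp),np.array(Fs))
def frame(F):
    F=np.array(F); c=F.mean(0); d=(F[0]-F[1]+F[3]-F[2])[:2]; return c,np.degrees(np.arctan2(-d[0],d[1]))
def sc(p,F):
    c,a=frame(F);a=np.radians(a);d=(p-c)[:2]; return np.array([np.cos(a)*d[0]+np.sin(a)*d[1],-np.sin(a)*d[0]+np.cos(a)*d[1]])
for f in(F,Fp,Fs): print("frame",*frame(f))
k=tri(Z["top","y"][0],Z["side","y"][0]); print("spot",k,sc(k,F),[ (plane(n,Z[n,"y"][0],.023),sc(plane(n,Z[n,"y"][0],.023),f)) for n,f in(("top",Fp),("side",Fs))])
k=tri(uv("top",(288,310)),uv("side",(388,277))); print("cell",k,sc(k,F),[(plane(n,uv(n,q),.0347),sc(plane(n,uv(n,q),.0347),f)) for n,q,f in(("top",(288,310),Fp),("side",(388,277),Fs))])
for nm,q,z in(("cover",(528,283),.034),("rib l",(212,210),.0295),("rib r",(390,228),.0295)): k=plane("top",uv("top",q),z); print(nm,k,sc(k,Fp))
E
```

```text
top [array([263.8 , 209.08])] [array([226.95, 182.4 ]), array([298.    , 190.8261]), array([221.05, 232.1 ]), array([292.2857, 240.7143])]
side [array([226.875, 189.875]), array([270.8571, 201.0714])] [array([228.5227, 180.4318]), array([235.9545, 182.2955]), array([268.5, 182.2]), array([305.3636, 196.0909]), array([301., 208.]), array([234.6429, 211.7143]), array([274.2105, 228.3684])]
[[ 0.6655  0.0942  0.027 ]
 [ 0.6437 -0.1023  0.0273]
 [ 0.5068 -0.0869  0.0257]
 [ 0.5287  0.1091  0.0266]] [[ 0.6648  0.0937  0.03  ]
 [ 0.6429 -0.1023  0.03  ]
 [ 0.5062 -0.0869  0.03  ]
 [ 0.528   0.1084  0.03  ]] [[ 0.6642  0.0978  0.03  ]
 [ 0.6427 -0.0981  0.03  ]
 [ 0.506  -0.0803  0.03  ]
 [ 0.5282  0.1134  0.03  ]]
frame [0.5862 0.0035 0.0266] -6.362436132379417
frame [0.5855 0.0032 0.03  ] -6.3762328008577835
frame [0.5853 0.0082 0.03  ] -6.392802707521199
spot [0.6512 0.0243 0.071 ] [0.0623 0.0279] [(array([ 0.5921, -0.0086,  0.023 ]), array([ 0.0078, -0.011 ])), (array([ 0.7469, -0.0015,  0.023 ]), array([0.1617, 0.0083]))]
cell [0.5803 0.0414 0.0372] [-0.0101  0.037 ] [(array([0.58  , 0.0414, 0.0347]), array([-0.0097,  0.0373])), (array([0.5818, 0.0384, 0.0347]), array([-0.0068,  0.0296]))]
cover [ 0.5899 -0.0407  0.034 ] [ 0.0092 -0.0431]
rib l [0.6142 0.0681 0.0295] [0.0213 0.0676]
rib r [0.6084 0.0067 0.0295] [0.0224 0.006 ]
```

Request:
step_arm([
  [0,0,0],
  [0,0,0],
  [0,0,0],
  [0,0,0],
  [0,0,0],
  [0,0,0],
  [0,0,0],
  [0,0,0],
  [0,0,0],
  [0,0,0],
], hand=[0,0,0,0,0,0,0,0,0,0], spin=[-6.93,-6.93,-6.93,-6.93,-6.93,-6.93,-6.93,-6.93,-6.93,-6.93])

```text
t: 0.93
position: [0.1544, -0.6052, 0.2306]
eef_rot: [180.0, 0.1, -96.1]
ft_force: [0.7, 0.9, -0.1]
opening: 0.0
grip_force: 0.0
```

Request:
step_arm([
  [-0.0345,-0.0176,0],
  [-0.0345,-0.0176,0],
  [-0.0345,-0.0176,0],
  [-0.0345,-0.0176,0],
  [-0.0345,-0.0176,0],
  [-0.0345,-0.0176,0],
  [-0.0345,-0.0176,0],
  [-0.0345,-0.0176,0],
  [-0.0345,-0.0176,0],
  [-0.0345,-0.0176,0],
], hand=[0,0,0,0,0,0,0,0,0,0], spin=[0,0,0,0,0,0,0,0,0,0])

```text
t: 1.77
position: [0.3682, -0.2804, 0.2312]
eef_rot: [180.0, 0.0, -96.4]
ft_force: [1.2, -0.1, -0.0]
opening: 0.0
grip_force: 0.0
```

Request:
step_arm([
  [-0.0345,-0.0176,0],
  [-0.0345,-0.0176,0],
  [-0.0345,-0.0176,0],
  [-0.0345,-0.0176,0],
  [-0.0345,-0.0176,0],
  [-0.0345,-0.0176,0],
  [-0.0345,-0.0176,0],
  [-0.0345,-0.0176,0],
  [-0.0345,-0.0176,0],
  [-0.0345,-0.0176,0],
], hand=[0,0,0,0,0,0,0,0,0,0], spin=[0,0,0,0,0,0,0,0,0,0])

```text
t: 2.6
position: [0.5815, 0.0428, 0.2309]
eef_rot: [180.0, -0.0, -96.4]
ft_force: [0.4, 0.8, 0.1]
opening: 0.001
grip_force: 0.0
```

Request:
step_arm([
  [0.0016,0.0013,0.03],
  [0,0,0.03],
  [0,0,0.03],
  [0,0,0.03],
  [0,0,0.03],
  [0,0,0.02],
  [0,0,0.015],
  [0,0,0.005],
  [0,0,0],
  [0,0,0],
], hand=[0,0,0,0,0,0,0,0,0,0], spin=[0,0,0,0,0,0,0,0,0,0])

```text
t: 3.43
position: [0.5801, 0.0396, 0.0417]
eef_rot: [-180.0, -0.0, -96.4]
ft_force: [0.4, -0.2, 0.2]
opening: -0.001
grip_force: 0.0
```

Request:
step_arm([
  [0,0,0.001],
  [0,0,0.001],
  [0,0,0.001],
  [0,0,0.001],
  [0,0,0.001],
  [0,0,0],
  [0,0,0],
  [0,0,0],
  [0,0,0],
  [0,0,0],
], hand=[0,0,0,0,0,0,0,0,0,0], spin=[0,0,0,0,0,0,0,0,0,0])

```text
t: 4.27
position: [0.5797, 0.0396, 0.0363]
eef_rot: [-180.0, 0.0, -96.4]
ft_force: [-0.4, -0.4, 0.2]
opening: 0.002
grip_force: 0.0
```

Run:
```python
from plant import manip
import cv2,numpy as np
L=[]
for n,(x,y) in(("top",(225,180)),("side",(232,165))):
    c=manip.capture(n)["color"][y:y+60,x:x+80,::-1]; L.append(cv2.resize(c,(400,300),interpolation=cv2.INTER_CUBIC))
cv2.imwrite("pics/c1.png",np.hstack(L)); s=manip.sense(); print(s["position"],s["ft_force"])
```

```text
[0.57967368 0.03955331 0.03634005] [ 1.01604672 -0.88707235  0.03032172]
```

View pics/c1.png

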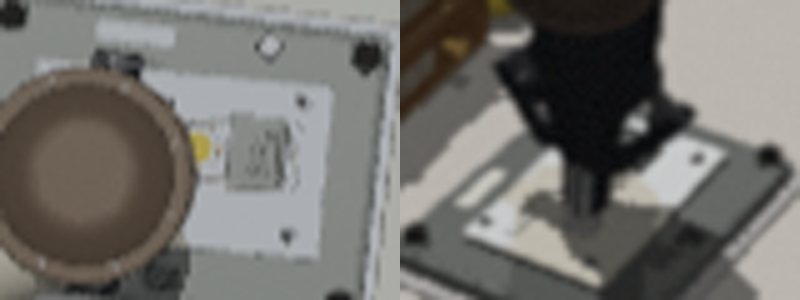

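In the left (top) picture the wrist covers the cell area. In the right (side) picture the closed fingertips at (585,205) stand over the cell. Now I'll press down lightly.

Request:
step_arm([
  [0,0,0.0005],
  [0,0,0.0005],
  [0,0,0.0005],
  [0,0,0.0005],
  [0,0,0.0005],
  [0,0,0.0005],
  [0,0,0],
  [0,0,0],
  [0,0,0],
  [0,0,0],
], hand=[0,0,0,0,0,0,0,0,0,0], spin=[0,0,0,0,0,0,0,0,0,0])

```text
t: 5.2
position: [0.5797, 0.0395, 0.0336]
eef_rot: [-180.0, 0.0, -96.4]
ft_force: [-1.2, -0.6, 5.1]
opening: 0.002
grip_force: 2.0
```

Request:
step_arm([
  [0,-0.001,0],
  [0,-0.002,0],
  [0,-0.002,0],
  [0,-0.002,0],
  [0,-0.002,0],
  [0,-0.002,0],
  [0,-0.002,0],
  [0,-0.001,0],
  [0,0,0],
  [0,0,0],
], hand=[0,0,0,0,0,0,0,0,0,0], spin=[0,0,0,0,0,0,0,0,0,0])

```text
t: 6.03
position: [0.594, 0.0379, 0.0334]
eef_rot: [-179.9, 0.0, -96.4]
ft_force: [-0.4, -0.6, 2.8]
opening: 0.005
grip_force: 2.2
```

Request:
step_arm([
  [0,-0.001,0],
  [0,-0.001,0],
  [0,-0.001,0],
  [0,-0.001,0],
  [0,0,0],
  [0,0,0],
  [0,0,0],
  [0,0,0],
  [0,0,0],
  [0,0,0],
], hand=[0,0,0,0,0,0,0,0,0,0], spin=[0,0,0,0,0,0,0,0,0,0])

```text
t: 6.87
position: [0.5974, 0.0375, 0.0333]
eef_rot: [180.0, -0.0, -96.4]
ft_force: [-1.0, 1.2, 4.3]
opening: 0.003
grip_force: 2.4
```

Request:
step_arm([
  [0,-0.001,0],
  [0,-0.001,0],
  [0,-0.001,0],
  [0,0,0],
  [0,0,0],
  [0,0,0],
  [0,0,0],
  [0,0,0],
  [0,0,0],
  [0,0,0],
], hand=[0,0,0,0,0,0,0,0,0,0], spin=[0,0,0,0,0,0,0,0,0,0])

```text
t: 7.7
position: [0.6004, 0.0371, 0.0333]
eef_rot: [180.0, -0.0, -96.4]
ft_force: [-2.8, -0.1, 5.4]
opening: -0.002
grip_force: 2.4
```

Run:
```python
from plant import manip
import cv2,numpy as np
c=manip.capture("side")["color"][165:225,232:312,::-1]
cv2.imwrite("pics/c2.png",cv2.resize(c,(800,600),interpolation=cv2.INTER_CUBIC)); s=manip.sense(); print(s["position"],s["ft_force"])
```

```text
[0.60040363 0.03711405 0.03328926] [-2.18641283 -1.01041914  4.7875469 ]
```

View pics/c2.png

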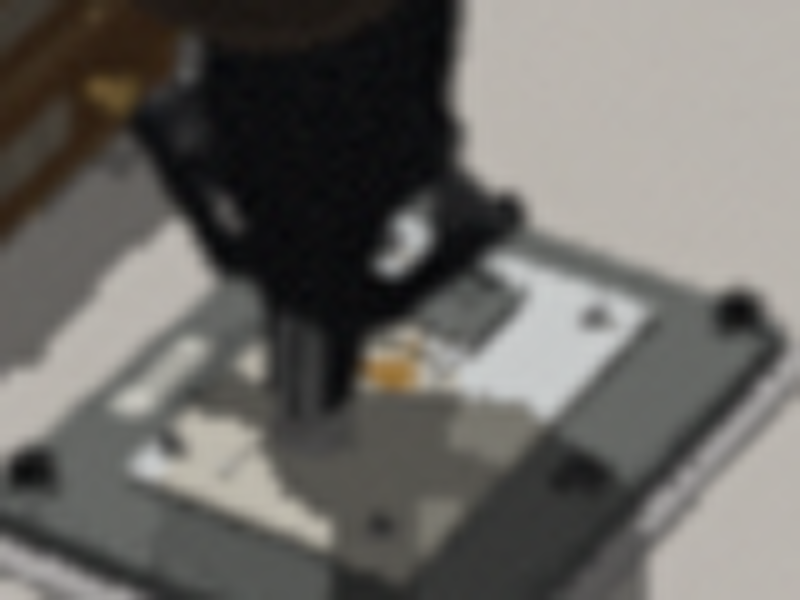

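The cell has stayed under the fingertip at (315,425), the pocket spot is at (390,370), and the x force rose to about -2.5 N, so the cell is against the rib. Next I'll slide it along the rib towards -y.

Request:
step_arm([
  [0.002,0,0],
  [0.003,0,0],
  [0.004,-0.0002,0],
  [0.004,-0.0002,0],
  [0.004,-0.0002,0],
  [0.004,-0.0002,0],
  [0.004,-0.0002,0],
  [0.003,-0.0002,0],
  [0.002,0,0],
  [0,0,0],
], hand=[0,0,0,0,0,0,0,0,0,0], spin=[0,0,0,0,0,0,0,0,0,0])

```text
t: 8.58
position: [0.5984, 0.0065, 0.0334]
eef_rot: [-180.0, -0.0, -96.4]
ft_force: [-0.3, -0.3, 4.3]
opening: 0.001
grip_force: 2.3
```

Request:
step_arm([
  [0.001,0,0],
  [0.002,0,0],
  [0.002,-0.0002,0],
  [0.002,-0.0002,0],
  [0.002,0,0],
  [0.001,0,0],
  [0,0,0],
  [0,0,0],
  [0,0,0],
  [0,0,0],
], hand=[0,0,0,0,0,0,0,0,0,0], spin=[0,0,0,0,0,0,0,0,0,0])

```text
t: 9.42
position: [0.5976, -0.0029, 0.0333]
eef_rot: [180.0, -0.0, -96.4]
ft_force: [-1.2, -0.2, 3.9]
opening: 0.0
grip_force: 2.3
```

Run:
```python
from plant import manip
import cv2,numpy as np
c=manip.capture("side")["color"][165:225,232:312,::-1]
cv2.imwrite("pics/c3.png",cv2.resize(c,(800,600),interpolation=cv2.INTER_CUBIC)); s=manip.sense(); print(s["position"],s["ft_force"])
```

```text
[ 0.59754444 -0.00291047  0.03328137] [-0.62003325 -0.00864172  4.97670976]
```

View pics/c3.png

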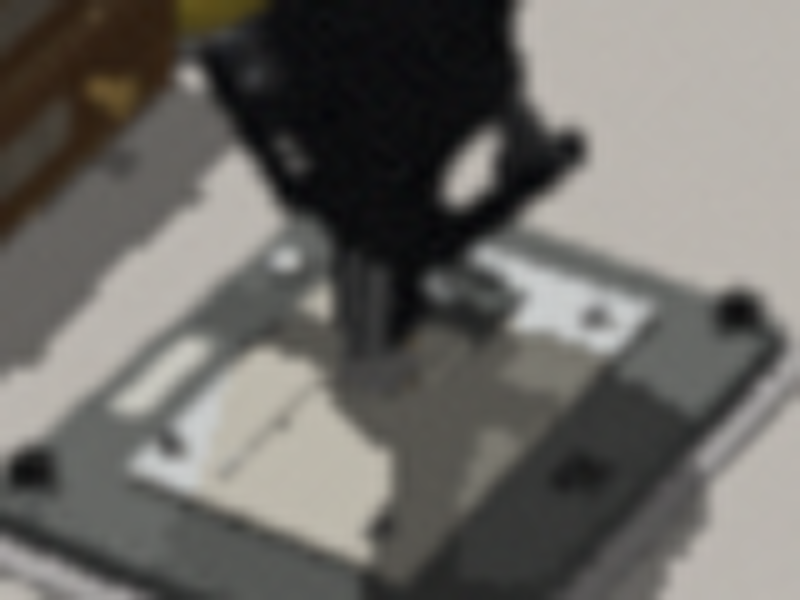

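The fingertip is at (375,350) with the cell still under it. The pocket is covered now, so about 8 mm remain.

Request:
step_arm([
  [0.001,0,0],
  [0.001,-0.0002,0],
  [0.001,0,0],
  [0.001,-0.0002,0],
  [0.001,0,0],
  [0,0,0],
  [0,0,0],
  [0,0,0],
  [0,0,0],
  [0,0,0],
], hand=[0,0,0,0,0,0,0,0,0,0], spin=[0,0,0,0,0,0,0,0,0,0])

```text
t: 10.3
position: [0.5973, -0.0078, 0.0332]
eef_rot: [180.0, -0.0, -96.4]
ft_force: [-1.5, 0.4, 3.8]
opening: -0.003
grip_force: 2.0
```

Request:
step_arm([
  [0.001,0,0],
  [0.001,-0.0002,0],
  [0.001,0,0],
  [0,0,0],
  [0,0,0],
  [0,0,0],
  [0,0,0],
  [0,0,0],
  [0,0,0],
  [0,0,0],
], hand=[0,0,0,0,0,0,0,0,0,0], spin=[0,0,0,0,0,0,0,0,0,0])

```text
t: 11.13
position: [0.5974, -0.0107, 0.0332]
eef_rot: [180.0, -0.0, -96.4]
ft_force: [-1.1, 0.6, 0.8]
opening: 0.002
grip_force: 0.7
```

The force dropped, so the cell has entered the pocket tilted. Now I'll press it home.

Request:
step_arm([
  [0,0.001,0],
  [0,0.001,0.0005],
  [0,0.001,0.0005],
  [0,0,0.0005],
  [0,0,0.0005],
  [0,0,0.0005],
  [0,0,0],
  [0,0,0],
  [0,0,0],
  [0,0,0],
], hand=[0,0,0,0,0,0,0,0,0,0], spin=[0,0,0,0,0,0,0,0,0,0])

```text
t: 11.97
position: [0.5953, -0.0102, 0.0316]
eef_rot: [-179.9, 0.0, -96.4]
ft_force: [0.6, 0.3, 5.0]
opening: 0.004
grip_force: 2.7
```

Request:
step_arm([
  [0,0,0.0005],
  [0,0,0.0005],
  [0,0,0],
  [0,0,0],
  [0,0,0],
  [0,0,0],
  [0,0,0],
  [0,0,0],
  [0,0,0],
  [0,0,0],
], hand=[0,0,0,0,0,0,0,0,0,0], spin=[0,0,0,0,0,0,0,0,0,0])

```text
t: 12.8
position: [0.5952, -0.0104, 0.0308]
eef_rot: [-179.9, 0.0, -96.4]
ft_force: [1.4, -0.4, 5.7]
opening: 0.001
grip_force: 3.3
```

Request:
step_arm([
  [0,0,0.0005],
  [0,0,0.0005],
  [0,0,0],
  [0,0,0],
  [0,0,0],
  [0,0,0],
  [0,0,0],
  [0,0,0],
  [0,0,0],
  [0,0,0],
], hand=[0,0,0,0,0,0,0,0,0,0], spin=[0,0,0,0,0,0,0,0,0,0])

```text
t: 13.63
position: [0.595, -0.0104, 0.0292]
eef_rot: [-179.9, 0.0, -96.4]
ft_force: [2.5, -2.3, 6.1]
opening: -0.001
grip_force: 2.6
```

Request:
step_arm([
  [0,0,0.0005],
  [0,0,0.0005],
  [0,0,0],
  [0,0,0],
  [0,0,0],
  [0,0,0],
  [0,0,0],
  [0,0,0],
  [0,0,0],
  [0,0,0],
], hand=[0,0,0,0,0,0,0,0,0,0], spin=[0,0,0,0,0,0,0,0,0,0])

```text
t: 14.47
position: [0.595, -0.0104, 0.0285]
eef_rot: [-179.9, 0.0, -96.4]
ft_force: [0.6, -0.1, 8.0]
opening: 0.002
grip_force: 3.5
```

Request:
step_arm([
  [0,0,0.0004],
  [0,0,0.0004],
  [0,0,0],
  [0,0,0],
  [0,0,0],
  [0,0,0],
  [0,0,0],
  [0,0,0],
  [0,0,0],
  [0,0,0],
], hand=[0,0,0,0,0,0,0,0,0,0], spin=[0,0,0,0,0,0,0,0,0,0])

```text
t: 15.3
position: [0.595, -0.0104, 0.028]
eef_rot: [-179.9, -0.0, -96.4]
ft_force: [0.8, -0.1, 8.8]
opening: -0.001
grip_force: 4.3
```

Request:
step_arm([
  [0,0,-0.001],
  [0,0,-0.002],
  [0,0,-0.003],
  [0,0,-0.01],
  [0,0,-0.03],
  [0,0,-0.03],
  [-0.03,0,-0.03],
  [-0.04,0,0],
  [-0.04,0,0],
  [-0.03,0,0],
], hand=[0,0,0,0,0,0,0,0,0,0], spin=[0,0,0,0,0,0,0,0,0,0])

```text
t: 16.13
position: [0.6093, 0.1305, 0.1332]
eef_rot: [180.0, 0.0, -96.4]
ft_force: [0.3, -0.7, 0.4]
opening: -0.001
grip_force: 0.0
```

Run:
```python
from plant import manip
import cv2,numpy as np
L=[]
for n,(x,y) in(("top",(225,180)),("side",(232,165))):
    c=manip.capture(n); np.savez(n+"2.npz",**c); c=c["color"][y:y+60,x:x+80,::-1]; L.append(cv2.resize(c,(400,300) if 0 else (400,300),interpolation=cv2.INTER_CUBIC))
cv2.imwrite("pics/c4.png",np.hstack(L)); s=manip.sense(); print(s["position"],s["ft_force"])
```

```text
[0.60955094 0.13226369 0.13223327] [-0.67013158 -0.38797361  0.81555511]
```

View pics/c4.png

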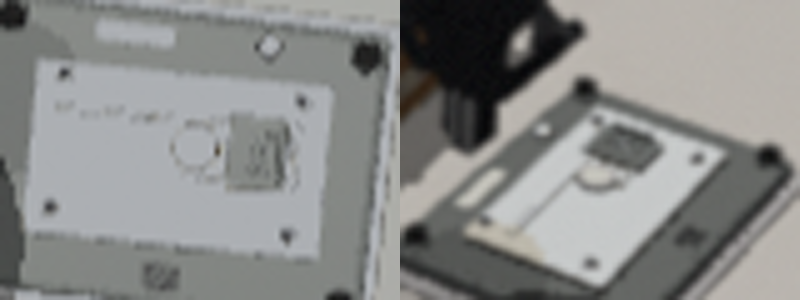

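The top crop shows the cell seated in the pocket at (195,145), beside the cover at (255,150) whose thumb bar is near (285,145). The side crop shows it sunk in at (600,178). Next I'll go behind the thumb bar.

Request:
step_arm([
  [0.02,0,0],
  [0.04,0,0],
  [0.04,0,0],
  [0.04,0,0],
  [0.04,0,0],
  [0.027,0,0],
  [0,0,0],
  [0,0,0],
  [0,0,0],
  [0,0,0],
], hand=[0,0,0,0,0,0,0,0,0,0], spin=[0,0,0,0,0,0,0,0,0,0])

```text
t: 17.07
position: [0.5866, -0.0769, 0.1323]
eef_rot: [180.0, 0.0, -96.3]
ft_force: [0.7, -0.6, 0.8]
opening: 0.003
grip_force: 0.0
```

Request:
step_arm([
  [0,0,0.02],
  [0,0,0.03],
  [0,0,0.02],
  [0,0,0.01],
  [0,0,0.006],
  [0,0,0.003],
  [0,0,0],
  [0,0,0],
  [0,0,0],
  [0,0,0],
], hand=[0,0,0,0,0,0,0,0,0,0], spin=[0,0,0,0,0,0,0,0,0,0])

```text
t: 17.9
position: [0.5875, -0.0775, 0.0446]
eef_rot: [-179.9, 0.0, -96.4]
ft_force: [0.4, -0.1, 0.2]
opening: -0.0
grip_force: 0.0
```

Request:
step_arm([
  [0,0,0.002],
  [0,0,0.002],
  [0,0,0.002],
  [0,0,0.002],
  [0,0,0.001],
  [0,0,0],
  [0,0,0],
  [0,0,0],
  [0,0,0],
  [0,0,0],
], hand=[0,0,0,0,0,0,0,0,0,0], spin=[0,0,0,0,0,0,0,0,0,0])

```text
t: 18.73
position: [0.5869, -0.0775, 0.0346]
eef_rot: [-180.0, 0.0, -96.4]
ft_force: [0.5, -0.3, -0.0]
opening: 0.001
grip_force: 0.0
```

Request:
step_arm([
  [-0.002,0,0],
  [-0.002,0,0],
  [-0.002,0,0],
  [-0.002,0,0],
  [-0.002,0,0],
  [-0.002,0,0],
  [-0.002,0,0],
  [-0.001,0,0],
  [0,0,0],
  [0,0,0],
], hand=[0,0,0,0,0,0,0,0,0,0], spin=[0,0,0,0,0,0,0,0,0,0])

```text
t: 19.57
position: [0.5885, -0.0625, 0.0345]
eef_rot: [-180.0, 0.0, -96.4]
ft_force: [0.3, -0.2, -0.0]
opening: 0.005
grip_force: 0.1
```

Request:
step_arm([
  [-0.001,0,0],
  [-0.001,0,0],
  [-0.0015,0,0],
  [-0.0015,0,0],
  [-0.0015,0,0],
  [-0.0015,0,0],
  [-0.001,0,0],
  [-0.001,0,0],
  [0,0,0],
  [0,0,0],
], hand=[0,0,0,0,0,0,0,0,0,0], spin=[0,0,0,0,0,0,0,0,0,0])

```text
t: 20.4
position: [0.5897, -0.0525, 0.0345]
eef_rot: [-180.0, 0.0, -96.4]
ft_force: [-1.0, 0.2, -0.6]
opening: -0.002
grip_force: 0.2
```

Run:
```python
from plant import manip
import cv2,numpy as np
c=manip.capture("side")["color"][165:225,232:312,::-1]
cv2.imwrite("pics/c5.png",cv2.resize(c,(800,600),interpolation=cv2.INTER_CUBIC)); s=manip.sense(); print(s["position"],s["ft_force"])
```

```text
[ 0.58981008 -0.05249176  0.03450245] [-0.60760502 -0.95392018  0.61856939]
```

View pics/c5.png

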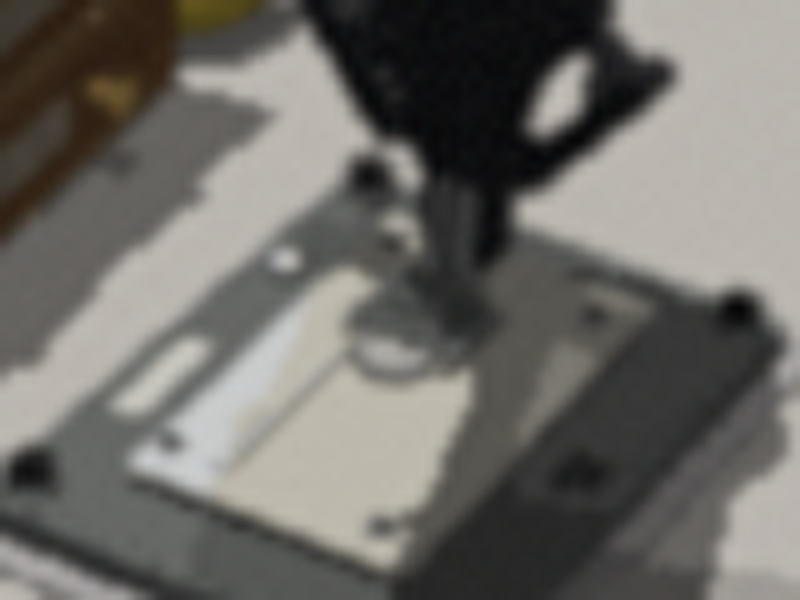

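The cover at (400,310) is moving and already passes over part of the cell at (395,355), so the cell is home. I'll keep pushing.

Request:
step_arm([
  [-0.001,0,0],
  [-0.0015,0,0],
  [-0.002,0,0],
  [-0.002,0,0],
  [-0.002,0,0],
  [-0.002,0,0],
  [-0.002,0,0],
  [-0.0015,0,0],
  [0,0,0],
  [0,0,0],
], hand=[0,0,0,0,0,0,0,0,0,0], spin=[0,0,0,0,0,0,0,0,0,0])

```text
t: 21.28
position: [0.5915, -0.0384, 0.0346]
eef_rot: [-180.0, 0.0, -96.4]
ft_force: [-0.5, 0.5, -0.2]
opening: 0.003
grip_force: 0.0
```

Request:
step_arm([
  [-0.0005,0,0],
  [-0.0005,0,0],
  [-0.0005,0,0],
  [-0.0005,0,0],
  [0,0,0],
  [0,0,0],
  [0,0,0],
  [0,0,0],
  [0,0,0],
  [0,0,0],
], hand=[0,0,0,0,0,0,0,0,0,0], spin=[0,0,0,0,0,0,0,0,0,0])

```text
t: 22.12
position: [0.5916, -0.0368, 0.0345]
eef_rot: [-180.0, 0.0, -96.4]
ft_force: [1.2, -1.6, -0.2]
opening: 0.0
grip_force: 0.5
```

Request:
step_arm([
  [-0.0005,0,0],
  [-0.0005,0,0],
  [-0.0005,0,0],
  [0,0,0],
  [0,0,0],
  [0,0,0],
  [0,0,0],
  [0,0,0],
  [0,0,0],
  [0,0,0],
], hand=[0,0,0,0,0,0,0,0,0,0], spin=[0,0,0,0,0,0,0,0,0,0])

```text
t: 22.95
position: [0.5915, -0.0352, 0.0344]
eef_rot: [180.0, 0.0, -96.4]
ft_force: [0.1, 0.1, -0.5]
opening: -0.001
grip_force: 0.2
```

Request:
step_arm([
  [-0.0005,0,0],
  [-0.0005,0,0],
  [0,0,0],
  [0,0,0],
  [0,0,0],
  [0,0,0],
  [0,0,0],
  [0,0,0],
  [0,0,0],
  [0,0,0],
], hand=[0,0,0,0,0,0,0,0,0,0], spin=[0,0,0,0,0,0,0,0,0,0])

```text
t: 23.78
position: [0.5916, -0.0343, 0.0344]
eef_rot: [180.0, -0.0, -96.4]
ft_force: [0.6, -1.5, -0.1]
opening: -0.001
grip_force: 0.6
```

Request:
step_arm([
  [-0.0005,0,0],
  [-0.0005,0,0],
  [0,0,0],
  [0,0,0],
  [0,0,0],
  [0,0,0],
  [0,0,0],
  [0,0,0],
  [0,0,0],
  [0,0,0],
], hand=[0,0,0,0,0,0,0,0,0,0], spin=[0,0,0,0,0,0,0,0,0,0])

```text
t: 24.62
position: [0.5916, -0.0336, 0.0344]
eef_rot: [180.0, -0.0, -96.4]
ft_force: [-0.3, -5.9, 0.1]
opening: 0.003
grip_force: 2.6
```

Request:
step_arm([
  [-0.0005,0,0],
  [-0.0005,0,0],
  [0,0,0],
  [0,0,0],
  [0,0,0],
  [0,0,0],
  [0,0,0],
  [0,0,0],
  [0,0,0],
  [0,0,0],
], hand=[0,0,0,0,0,0,0,0,0,0], spin=[0,0,0,0,0,0,0,0,0,0])

```text
t: 25.45
position: [0.5916, -0.0335, 0.0345]
eef_rot: [180.0, -0.1, -96.4]
ft_force: [-0.7, -9.5, 0.4]
opening: -0.005
grip_force: 4.2
```

The cover is at its stop at the expected place. I'll back off, rise and check.

Request:
step_arm([
  [0.003,0,0],
  [0.007,0,0],
  [0.01,0,0],
  [0,0,-0.02],
  [0,0,-0.03],
  [0.03,0,-0.03],
  [0.04,0,-0.02],
  [0.04,0,0],
  [0.03,0,0],
  [0,0,0],
], hand=[0,0,0,0,0,0,0,0,0,0], spin=[0,0,0,0,0,0,0,0,0,0])

```text
t: 26.28
position: [0.5737, -0.1926, 0.1332]
eef_rot: [-179.9, 0.0, -96.7]
ft_force: [-0.0, 0.3, -0.1]
opening: -0.004
grip_force: 0.0
```

Run:
```python
from plant import manip
import cv2,numpy as np
L=[]
for n,(x,y) in(("top",(225,180)),("side",(232,165))):
    c=manip.capture(n)["color"][y:y+60,x:x+80,::-1]; L.append(cv2.resize(c,(400,300),interpolation=cv2.INTER_CUBIC))
cv2.imwrite("pics/c6.png",np.hstack(L)); s=manip.sense(); print(s["position"],s["ft_force"])
```

```text
[ 0.5740616  -0.18932925  0.13249244] [0.07183526 0.06284877 0.13782015]
```

View pics/c6.png

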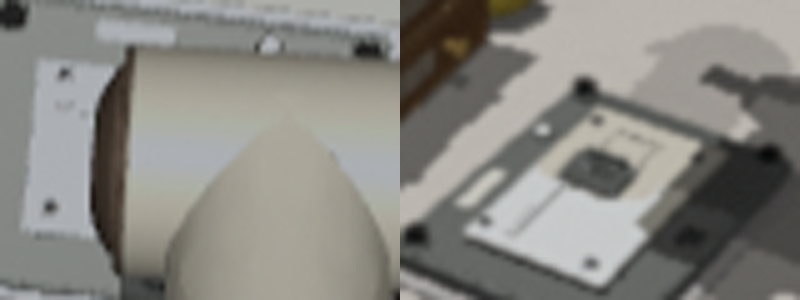

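The side view shows the cover at (600,170), squarely over the pocket, with the cell fully hidden and the arm clear. In the top view the arm blocks the pocket. I'm handing the job in.

```bash
python3 -c "
from plant import manip
print(manip.sign_off())"
```

```text
the job is handed in; nothing more can be done
None
```

I slid the cell along the rib into its pocket and pressed it home with about 9 N, then pushed the cover to its stop (about 9.5 N at the end). The job was handed in at about 26 s; no verdict came back, but the last side view shows the cover over the pocket and the arm clear.

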